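# Hang the last hull former and hold the keel over its notches

## Robot

A 6-joint arm with a two-finger parallel gripper is mounted at the origin on a cart in front of the work surface, level with it; the furniture and walls round the work are solid. World frame = base frame: x ahead of the robot, y to its left, z up, the work surface at z = 0. Lengths are in m, angles in rad, forces in N, time in s.
With the tool pointing down it reaches from about 0.275 to 1 m from the base axis. Payload 8.4 kg.
Tool frame: the origin (TCP) lies at the very end of the fingers, on their centre line; the grasp point (between the pads) lies 19 mm behind it; z points along the fingers, y is the line along which they close (so a half turn about z gives the same grasp; the last joint's range is limited). The gripper opens to 85 mm and grips with 20 to 120 N. Pads are 22 mm wide; open, the fingers measure 114 mm over their backs; the gripper's body (76 mm by 85 mm) begins 54 mm behind the grasp point. The pads swing forward as they close: fully open they stand 13 mm farther back than shut.
Start: joints at [1.293, 0.353, 1.633, -0, 1.155, -0.002], TCP at [0.17, 0.601, 0.231] pointing down, gripper open.
Joint ranges: [-2.63, 2.63], [-0.92, 2.1], [0.06, 2.66], [-1.3, 4.44], [0, 2.69], [-3.02, 3.02]. Speed limits (rad/s): [2.22, 2.22, 2.79, 3.14, 3.14, 3.14].

## Interface

Orientations are given as a unit quaternion [w, x, y, z].
In Python, from bench import arm gives the robot as it stands.
- The arm moves only by the tool servo_tool, never from a script. Its argument "steps" is a list of rows, each a list of 2 entries, a list of its own where there are three numbers: the shift along the tool's x, y, z in m, then the turn about the tool's z in degrees. A call has 1 to 10 rows; each row shifts and turns the commanded pose from where the row before left it, along the tool's axes as they then stand; what a row does not reach is not made up. A row lasts 1/12 s, in which the tool goes at most 41.7 mm and 7.16 degrees, less where a joint would pass 70% of its speed; a pose out of reach is approached as far as the arm can. A call is refused whole if a number of a shift passes 0.0417 or a number of a turn 7.16, either way. A call with a gripper value outside its range is refused whole. "grip" is the opening, from -1 (shut) to 1 (fully open), set as the call begins (left out, the last holds). The fingers move at their own pace and stop on an object; "force" is the grip in N (left out, the last holds). Time passes only in rows, so rows that do not move let the fingers close. It gives the time, the measured TCP pose, the force, the opening and the grip force at its end, in the units of the state.
- arm.get_state(): the state, without advancing time (a new reading comes with each control period).
- arm.read_camera(name): name is "scene" or "top"; returns the picture (384x512x3 uint8, red, green, blue); there is no depth.
- arm.camera_model(name): a dict with "fx", "fy", "cx", "cy" (pixels), "pose" (4x4, takes a point from camera to world coordinates). Camera axes: x right, y up, looking along -z (the intrinsics and any distortion apply to the point x, -y, -z); pixel columns grow to the right and rows downward; lengths in m; the calibration is good to about 2 mm. A picture is of the moment at which its call begins. camera_model takes no time and is no camera call.
- arm.sign_off(): hands the job in; it is judged then, once.
The state is a dict: "t": time; "qpos": joint angles; "qd": joint speeds; "tau": joint torques, N m; "position": TCP position; "tcp_rot": TCP orientation; "contact_force": force on the tool from outside, world axes, zero at the start; "torque": the same for the moment, N m; "width": finger opening in m; "finger_force": force on a finger pad.
Only numpy, scipy, OpenCV 4.12 (cv2) and the standard library are available. Lean on these libraries where they do the work, as an engineer would, in place of code of your own. Each camera call takes 0.05 s, during which the arm holds its last target. There are 200 camera calls.

## Task

We are setting up a model boat hull upside down on its building jig: take the loose plywood former out of its wooden stand, hang it over the jig's aluminium bar between the two black guide blocks, slot right down on the bar, and let go of it. Then pick up the dark hardwood keel and carry it over the things on the bench without disturbing them or knocking the keel against the jig or its formers. Finish while still holding the keel still and level just above the three formers, clear of them by less than a centimetre, its sloping end towards the jig's red bow board and each of its three underside notches straight above the notch of a former, so that I can brush in the glue before it goes down.

Things in the scene. Friction and masses are not known exactly. Their poses are not given: they have to be found in the camera images.
- jig: Building jig, fixed: light wooden base 130 (x) x 290 (y) x 12 mm; on end posts at y = -128 and +128 a level aluminium bar along y, 16 wide, 20 tall, its top 85 mm above the bench. Red bow board on the -y end, 98 mm high. Stations at y = -75, 0, +75: two hold glued formers, one (it varies) is empty and has the guide. Origin: centre of the base's underside, z up.
- jig_keel (a point): The point on the jig's centre line above the middle station (y = 0), level with the top edges of the hung formers, 145 mm above the bench; axes as the jig's. The keel's origin belongs straight above this point.
- guide: Two black guide blocks with brass thumbscrews on the bar at the empty station, fixed; axes as the jig's. Origin: on the bar's top midway between the blocks, where the former's origin comes to rest. Gap 12 mm (along y), flared to 23 mm at the blocks' tops, 10 mm above the bar; each block 10 mm thick (y), 36 mm wide (x), reaching 24 mm below the bar's top.
- former_a: Plywood former already glued on the bar, fixed, same shape and same origin as the loose former.
- former_b: A second plywood former glued on the bar, the same.
- former: Loose plywood former (hull section upside down), 9 mm thick (y), 110 wide (x), 120 tall, about 90 g, upright in the stand. Origin: centre of its slot's top, which rests on the bar; top edge 60 above, feet 60 below; z up. Slot 19 wide, open below, mouth flared to 38. Keel notch in the top 19 wide, 8 deep. Grip the web across its 9 mm, e.g. 36 mm above the origin.
- stand: Brown wooden stand, fixed, 150 (x) x 60 (y) mm, 10 mm floor with two rails up to 40 mm high; the former stands upright in the 13 mm groove between them along x. Origin: centre of the underside.
- keel: Dark hardwood keel, 16 wide (x), 32 tall (z), from y = -125 (bow: sloping end, shorter at the top) to +115 mm, about 120 g, free on the bench the right way up. Three cross notches 12 wide, 8 deep in the underside at y = -75, 0, +75. Origin: underside centre, at the middle notch; z up. Grip it across its 16 mm near the origin.
- keel_bow (a point): The tip of the keel's sloping bow end, 125 mm from its origin along -y, at its underside.
- desk_lamp_pink: Pink desk lamp, furniture, fixed behind the middle of the work: foot about 130 x 140 mm, grey head leaning towards the robot, from 107 mm in front of the origin to 45 mm behind it, 65 mm to either side, from 286 mm to 430 mm above the bench: keep wrist and gripper clear. Origin: under its stem on the bench.
- glue_can: Cream glue can with a red cap, 36 x 62 x 100 mm tall, loose, standing between the keel and the jig; origin under its centre. Not to be disturbed.
- jar_orange: Blue jar with an orange lid, 54 mm across, 70 mm tall, loose; origin under its centre. Not to be disturbed.
- sanding_block: Wooden sanding block, 52 x 94 x 34 mm, loose; origin under its centre. Not to be disturbed.
- tape_black: Roll of black tape, 58 mm across, 19 mm tall, loose; origin under its centre. Not to be disturbed.
- brown_bottle: Brown bottle with a blue cap, 67 mm across, 167 mm tall, loose, at the back beside the pink lamp; origin under its centre. Not to be disturbed.

How it is judged:
By the outcome, as a careful person would: the job done as asked, in the order asked, and still so for the second after the job is handed in, while the arm keeps its last pose, push and grip.
It also fails if it takes over 72 s, if anything falls off the work surface, if the arm or the gripper's body presses on something with over 40 N, if the wrist force passes 120 N, or if a joint passes its speed limit or range.

## Working session

There is one attempt and no reset: what is moved stays moved. The work goes in short steps, Python scripts to look and compute and a tool call to move; the robot and the scene stay as the last step left them, time stands still between calls to the robot, and variables do not carry over. Pictures are saved under pics/ and viewed, at most 10 in all, crops included, and the job is handed in when it is done.

Besides the shell and the picture viewer there is one more tool, called after "Emit:" as name(argument=value, ...) on one line, values as JSON. servo_tool: Moves the arm, as the interface text tells. Its arguments: {"type":"object","properties":{"steps":{"type":"array"},"grip":{"type":"number"},"force":{"type":"number"}},"required":["steps"]}

```bash
mkdir -p pics; ls
python3 - <<'E'
from bench import arm
import cv2,numpy as np
np.set_printoptions(precision=4,suppress=True)
s=arm.get_state();print({k:np.round(v,3) for k,v in s.items()})
for n in("scene","top"):
    m=arm.camera_model(n);print(n,m)
    cv2.imwrite(f"pics/{n}0.png",arm.read_camera(n)[:,:,::-1])
a=[cv2.resize(cv2.imread(f"pics/{n}0.png"),(800,600),interpolation=cv2.INTER_CUBIC) for n in("scene","top")]
cv2.imwrite("pics/s0.png",a[0]);cv2.imwrite("pics/t0.png",a[1])
E
```

```text
pics
{'t': np.float64(0.0), 'qpos': array([ 1.293,  0.354,  1.634,  0.   ,  1.155, -0.002]), 'qd': array([ 0.001, -0.   , -0.   ,  0.   , -0.002,  0.001]), 'tau': array([  0.004, -60.524, -34.208,   0.   ,   0.009,   0.   ]), 'position': array([0.17 , 0.601, 0.231]), 'tcp_rot': array([-0.   ,  0.137,  0.991, -0.001]), 'contact_force': array([-0.535, -0.136, -0.083]), 'torque': array([-0.024, -0.009, -0.029]), 'finger_force': np.float64(0.0), 'width': np.float64(0.086)}
scene {'fx': 428.74213931921025, 'fy': 428.74213931921025, 'cx': 262.8375720063987, 'cy': 202.11511092781163, 'pose': array([[ 0.8707,  0.3463, -0.3493,  0.0427],
       [-0.4918,  0.6043, -0.6269, -0.8944],
       [-0.006 ,  0.7176,  0.6964,  0.9858],
       [ 0.    ,  0.    ,  0.    ,  1.    ]])}
top {'fx': 376.3819326752827, 'fy': 376.3819326752827, 'cx': 257.583415286614, 'cy': 192.07450199972405, 'pose': array([[ 0.0129,  0.9947, -0.102 ,  0.3937],
       [-0.9999,  0.0138,  0.0088, -0.1008],
       [ 0.0101,  0.1018,  0.9948,  1.192 ],
       [ 0.    ,  0.    ,  0.    ,  1.    ]])}
```

View pics/s0.png

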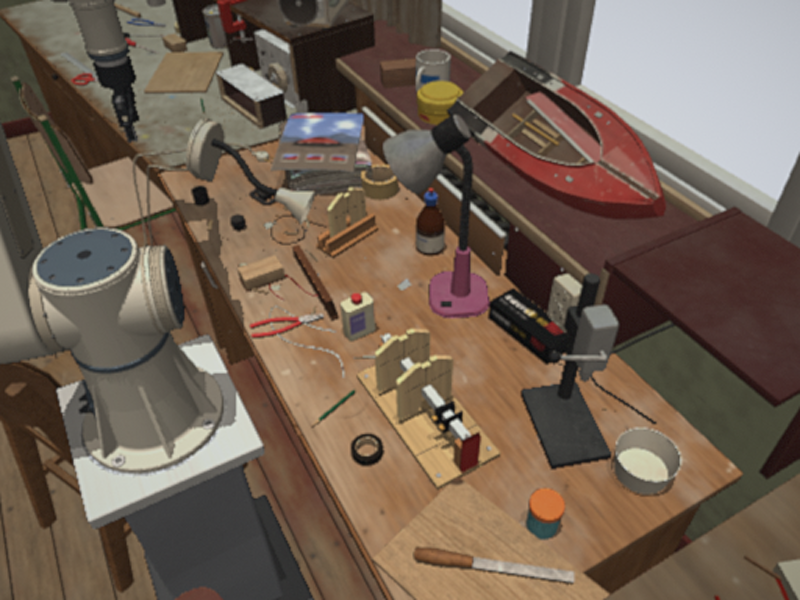

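View pics/t0.png

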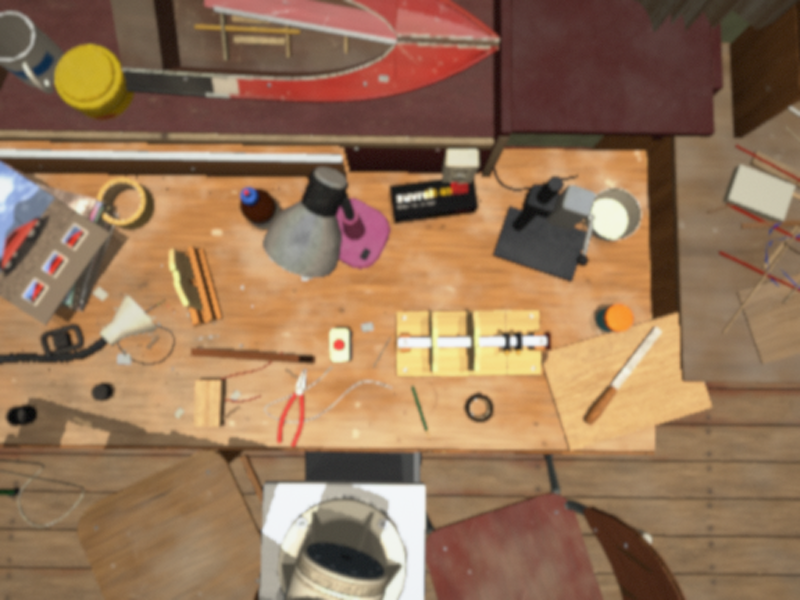

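Run:
```python
import cv2
s=cv2.imread("pics/scene0.png");t=cv2.imread("pics/top0.png")
def crop(im,x0,y0,x1,y1,k,n): cv2.imwrite(n,cv2.resize(im[y0:y1,x0:x1],None,fx=k,fy=k,interpolation=cv2.INTER_CUBIC))
crop(s,130,110,270,230,5,"pics/c1.png")   # keel, stand
crop(s,210,180,330,310,4.6,"pics/c2.png") # jig
crop(t,100,145,230,275,4.6,"pics/c3.png")
crop(t,200,180,360,280,5,"pics/c4.png")
```

```text
(no output)
```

View pics/c1.png

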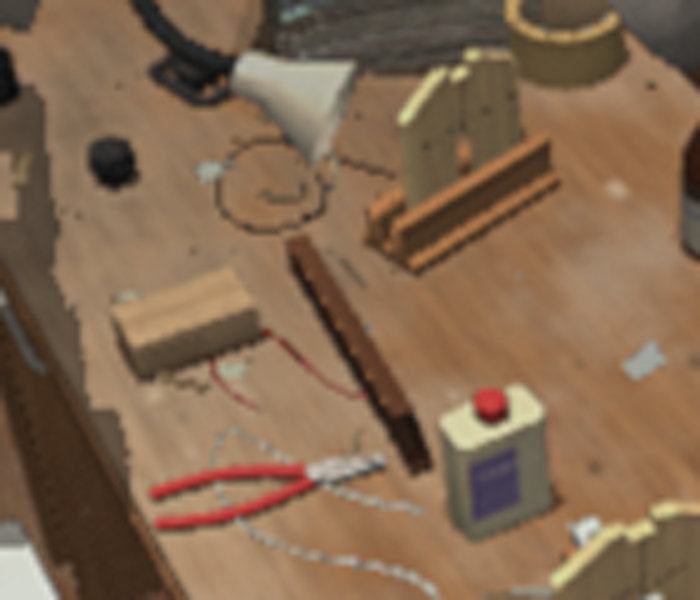

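View pics/c2.png

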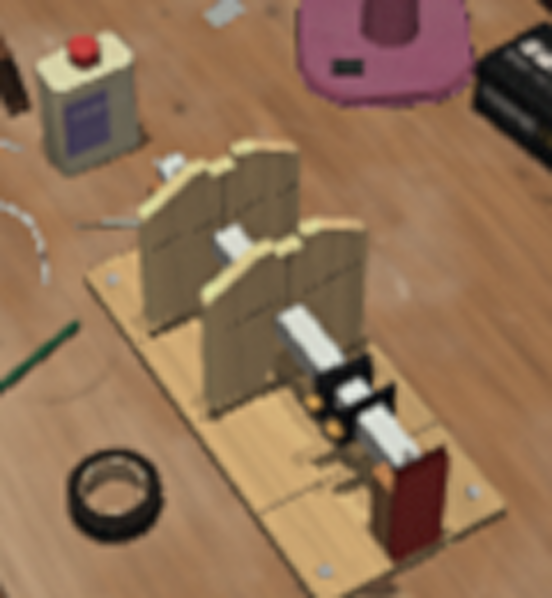

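View pics/c3.png

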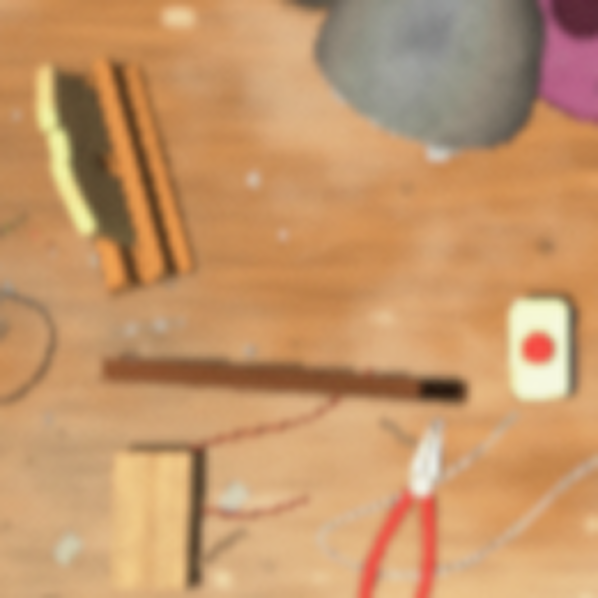

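View pics/c4.png

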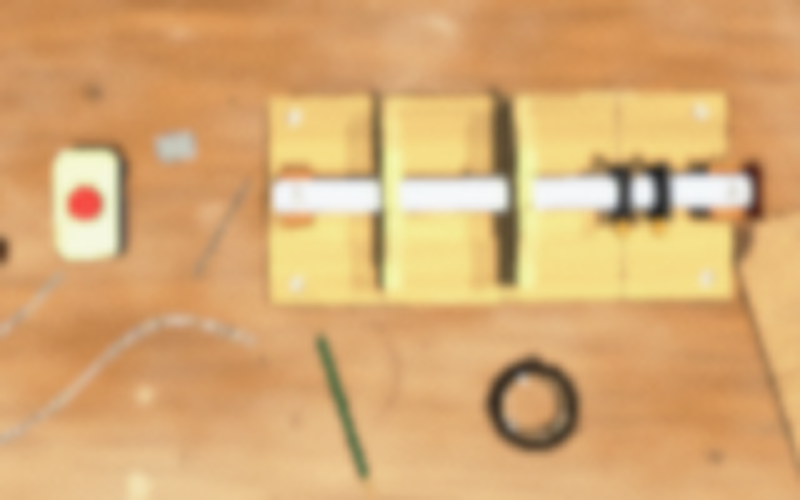

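```bash
cat > vis.py <<'E'
import numpy as np,cv2,json
from bench import arm
CM={n:arm.camera_model(n) for n in("scene","top")}
CROP={"c1":("scene",130,110,5),"c2":("scene",210,180,4.6),"c3":("top",100,145,4.6),"c4":("top",200,180,5)}
def proj(n,P):
    m=CM[n];T=m["pose"];c=(np.atleast_2d(P)-T[:3,3])@T[:3,:3]
    return np.c_[m["cx"]+m["fx"]*c[:,0]/-c[:,2],m["cy"]-m["fy"]*c[:,1]/-c[:,2]]
def world(p,L):
    c,s=np.cos(p[2]),np.sin(p[2]);L=np.atleast_2d(L).astype(float)/1000
    z=p[3] if len(p)>3 else 0
    return np.c_[p[0]+c*L[:,0]-s*L[:,1],p[1]+s*L[:,0]+c*L[:,1],L[:,2]+z]
def nat(c,u,v):
    n,x0,y0,k=CROP[c];return n,(u+.5)/k-.5+x0,(v+.5)/k-.5+y0
E
cat > fit.py <<'E'
from vis import *
from scipy.optimize import least_squares
D={"jig":((.35,-.35,0),[("c4",270,96,65,145,12),("c4",725,96,65,-145,12),("c4",732,299,-65,-145,12),("c4",270,303,-65,145,12),
 ("c4",392,195,0,75,137),("c4",524,195,0,0,137),("c2",88,272,-65,145,12),("c2",320,599,-65,-145,12),("c2",503,510,65,-145,12),
 ("c2",222,167,0,75,137),("c2",288,245,0,0,137)]),
"keel":((.35,.15,0),[("c3",105,358,8,115,32),("c3",105,380,-8,115,32),("c3",466,382,8,-125,0),("c3",466,401,-8,-125,0),
 ("c1",288,243,-8,115,32),("c1",308,236,8,115,32),("c1",415,475,-8,-125,0),("c1",431,466,8,-125,0)]),
"stand":((.45,.3,.24),[("c3",143,62,75,-30,10),("c3",192,270,-75,-30,10),("c1",415,272,-75,-30,10),("c1",559,182,75,-30,10)]),
"former":((.45,.3,.24),[("c3",61,148,0,0,122),("c1",462,75,0,0,122)]),
"can":((.35,0,0),[("c3",540,348,0,0,102),("c1",491,400,0,0,102),("c2",84,48,0,0,102),("c4",85,203,0,0,102)])}
out={}
for k,(p0,pts) in D.items():
    def res(p,z=True):
        q=list(p)
        if k in("former","can"): q[2]=p0[2]if k=="can" else out["stand"][2]
        r=[]
        for c,u,v,*L in pts:
            n,a,b=nat(c,u,v);r+=list((proj(n,world(q,L))[0]-(a,b)))
        return np.array(r)
    f=least_squares(res,p0);g=least_squares(res,list(p0)+[0.])
    out[k]=list(f.x)
    if k=="former":out[k][2]=out["stand"][2]
    print(k,np.round(f.x,4),"rms",np.sqrt(np.mean(f.fun**2)).round(2),"with z:",np.round(g.x,4))
    print(np.round(f.fun.reshape(-1,2),1).tolist())
json.dump(out,open("poses.json","w"))
F=[(-55,-60),(-55,28),(-32,52),(-9.5,60),(-9.5,52),(9.5,52),(9.5,60),(32,52),(55,28),(55,-60),(19,-60),(9.5,-45),(9.5,0),(-9.5,0),(-9.5,-45),(-19,-60),(-55,-60)]
def former(z,y0=0): return [[(x,y0+y,zz+z) for x,zz in F] for y in(-4.5,4.5)]
sq=lambda a,b,z:[(-a,-b,z),(a,-b,z),(a,b,z),(-a,b,z),(-a,-b,z)]
K=[[(x,115,0),(x,115,32),(x,-96,32),(x,-125,0),(x,115,0)]for x in(-8,8)]
M={"jig":[sq(65,145,12),sq(8,133,85)]+former(85,75)+former(85,0)+former(85,-75),"keel":K,"stand":[sq(75,30,0),sq(75,30,10)]+former(70)}
M["former"]=former(70);M["stand"]=M["stand"][:2]
tiles=[]
for c,(n,x0,y0,k) in CROP.items():
    im=cv2.imread(f"pics/{n}0.png");k=3.0
    w,h={"c1":(140,100),"c2":(126,130),"c3":(130,100),"c4":(160,100)}[c]
    im=cv2.resize(im[y0:y0+h,x0:x0+w],None,fx=k,fy=k,interpolation=cv2.INTER_CUBIC)
    for o,ls in M.items():
        for l in ls:
            q=(proj(n,world(out[o],l))-(x0,y0)+.5)*k-.5
            cv2.polylines(im,[np.round(q*8).astype(int)],False,(255,0,255) if o!="jig" else (255,255,0),1,cv2.LINE_AA,3)
    t=np.zeros((300,400,3),np.uint8) 
    im=im[:300,:400] if c!="c4" else im[:300,60:460]
    if c=="c2": im=im[:,:]
    t[:im.shape[0],:im.shape[1]]=im;tiles.append(t)
cv2.imwrite("pics/ov.png",np.vstack([np.hstack(tiles[:2]),np.hstack(tiles[2:])]))
E
python3 fit.py
```

```text
jig [ 0.4309 -0.244   0.0152] rms 0.61 with z: [ 0.4312 -0.2436  0.0155 -0.0021]
[[-0.3, -0.2], [0.7, -0.3], [0.3, 0.6], [-0.3, 0.1], [0.3, -0.6], [0.6, -0.7], [-1.0, -0.8], [-0.4, 1.1], [0.8, -1.1], [-0.4, -0.5], [-0.6, 0.1]]
keel [ 0.4004  0.1879 -0.0512] rms 0.7 with z: [ 0.4008  0.1895 -0.0507 -0.0035]
[[-0.2, -0.3], [-0.8, 0.1], [1.0, -0.4], [0.6, 0.6], [-0.6, -1.3], [-0.3, -1.1], [-0.4, 0.5], [0.9, 0.7]]
stand [0.5363 0.3007 0.2867] rms 0.62 with z: [ 0.5379  0.3045  0.2852 -0.0074]
[[-0.0, 0.3], [0.7, 0.5], [-0.4, -0.9], [0.8, -0.9]]
former [0.5429 0.303  0.24  ] rms 0.5 with z: [ 0.5433  0.3041  0.2537 -0.0019]
[[0.4, -0.5], [-0.8, -0.2]]
can [0.4214 0.0048 0.    ] rms 0.53 with z: [ 0.4221  0.0068  1.0426 -0.0055]
[[0.3, 0.2], [-0.0, -0.6], [-0.1, -1.1], [0.7, 0.3]]
```

View pics/ov.png

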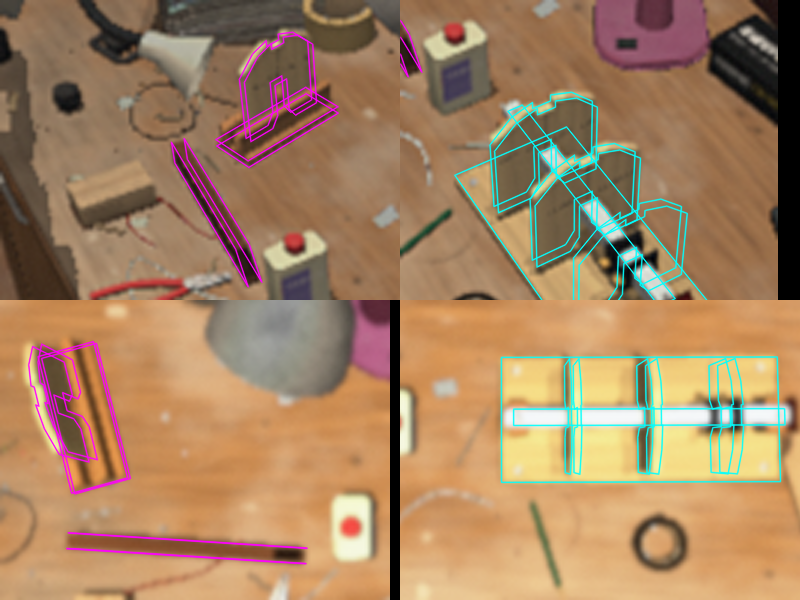

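```bash
cat > ba.py <<'E'
import fit
from fit import *
from scipy.spatial.transform import Rotation as R
D["jig"][1].extend([("c4",565,178,8,-40,85),("c4",565,209,-8,-40,85),("c4",440,178,8,40,85),("c4",440,209,-8,40,85)])
D["jig"][1][4:6]=[("c4",392,195,0,75,137),("c4",524,195,0,0,137)]
names=list(D);x0=np.r_[np.concatenate([np.r_[out[k][:3]] for k in names]),np.zeros(12)]
base={n:CM[n]["pose"].copy() for n in CM}
def setc(d):
    for i,n in enumerate(("scene","top")):
        T=base[n].copy();T[:3,:3]=T[:3,:3]@R.from_rotvec(d[6*i:6*i+3]).as_matrix();T[:3,3]+=d[6*i+3:6*i+6];CM[n]["pose"]=T
def res(x):
    setc(x[-12:]);r=[]
    for i,k in enumerate(names):
        q=x[3*i:3*i+3].copy()
        if k=="former":q[2]=x[3*names.index("stand")+2]
        for c,u,v,*L in D[k][1]:
            n,a,b=nat(c,u,v);r+=list((proj(n,world(q,L))[0]-(a,b))/.6)
    d=x[-12:].reshape(4,3)
    return np.r_[r,d[0]/.002,d[1]/.0015,d[2]/.002,d[3]/.0015]
f=least_squares(res,x0)
C=np.linalg.pinv(f.jac.T@f.jac)
for i,k in enumerate(names):print(k,f.x[3*i:3*i+3].round(4),"sd",np.sqrt(np.diag(C))[3*i:3*i+3].round(4))
print("rms px",.6*np.sqrt(np.mean(f.fun[:-12]**2)),"cam",f.x[-12:].round(4))
fx=dict(zip(names,f.x[:-12].reshape(-1,3).tolist()));fx["cam"]=f.x[-12:].tolist();fx["former"][2]=fx["stand"][2];json.dump(fx,open("ba.json","w"))
s,c=np.sin(fx["jig"][2]),np.cos(fx["jig"][2])
print("guide",world(fx["jig"],[(0,-75,85)]),"jigkeel",world(fx["jig"],[(0,0,145)]))
s,c=np.sin(fx["stand"][2]),np.cos(fx["stand"][2]);d=np.subtract(fx["former"][:2],fx["stand"][:2]);print("former in stand frame",[c*d[0]+s*d[1],-s*d[0]+c*d[1]])
E
python3 ba.py | tail -9
```

```text
jig [ 0.4319 -0.2407  0.0155] sd [0.002  0.002  0.0044]
keel [ 0.401   0.19   -0.0507] sd [0.0023 0.0024 0.0059]
stand [0.5372 0.3031 0.2867] sd [0.0025 0.0026 0.0148]
former [0.5437 0.3053 3.6793] sd [0.0026 0.0028    nan]
can [ 0.422   0.0066 -0.9217] sd [0.0022 0.0022 0.    ]
rms px 0.7197907750361292 cam [ 0.0019  0.0003 -0.     -0.0004  0.0003  0.0008  0.0003  0.0007  0.0004
  0.0004 -0.0003  0.0022]
guide [[ 0.43306799 -0.31567062  0.085     ]] jigkeel [[ 0.43190769 -0.2406796   0.145     ]]
former in stand frame [np.float64(0.006916432605222936), np.float64(0.0002798226973223649)]ba.py:22: RuntimeWarning: invalid value encountered in sqrt
  for i,k in enumerate(names):print(k,f.x[3*i:3*i+3].round(4),"sd",np.sqrt(np.diag(C))[3*i:3*i+3].round(4))
```

```bash
cat > tri.py <<'E'
from vis import *
def ray(n,u,v):
    m=CM[n];T=m["pose"];d=T[:3,:3]@np.array([(u-m["cx"])/m["fx"],-(v-m["cy"])/m["fy"],-1]);return T[:3,3],d/np.linalg.norm(d)
def tri(a,b):
    o1,d1=ray("scene",a[0]/1.5625,a[1]/1.5625);o2,d2=ray("top",b[0]/1.5625,b[1]/1.5625)
    t=np.linalg.lstsq(np.c_[d1,-d2],o2-o1,rcond=None)[0];p,q=o1+t[0]*d1,o2+t[1]*d2
    return ((p+q)/2).round(3),np.linalg.norm(p-q).round(3)
def plane(n,u,v,z):
    o,d=ray(n,u/1.5625,v/1.5625);return (o+d*(z-o[2])/d[2]).round(3)
E
python3 - <<'E'
from tri import *
print("shade",tri((295,200),(130,318)));print("lampbase",tri((265,192),(62,340)))
print("pinkfoot top",plane("top",362,235,.02),plane("scene",460,295,.02),"head",tri((415,158),(305,240)))
print("bottle cap",tri((430,195),(249,195)))
for z in(0,.1,.2,.3):print("disc",plane("scene",205,150,z),"armtop",plane("scene",222,145,z))
print("jar",plane("top",618,318,.07),"tape",plane("top",479,407,.01),"sand",plane("top",208,402,.034))
print("microphone-ish black",plane("top",545,200,.1))
E
```

```text
shade (array([0.462, 0.409, 0.071]), np.float64(0.011))
lampbase (array([0.427, 0.562, 0.018]), np.float64(0.003))
pinkfoot top [ 0.645 -0.027  0.02 ] [ 0.65  -0.022  0.02 ] head (array([0.569, 0.034, 0.347]), np.float64(0.005))
bottle cap (array([0.688, 0.171, 0.149]), np.float64(0.001))
disc [0.362 0.874 0.   ] armtop [0.413 0.877 0.   ]
disc [0.33  0.695 0.1  ] armtop [0.376 0.697 0.1  ]
disc [0.298 0.515 0.2  ] armtop [0.338 0.517 0.2  ]
disc [0.265 0.336 0.3  ] armtop [0.3   0.338 0.3  ]
jar [ 0.48  -0.525  0.07 ] tape [ 0.304 -0.266  0.01 ] sand [0.309 0.263 0.034]
microphone-ish black [ 0.701 -0.379  0.1  ]
```

Emit:
servo_tool(steps=[[[0, 0, -0.004], -6.44], [[0, 0, -0.004], -6.44], [[0, 0, -0.004], -6.44], [[0, 0, -0.004], -6.44], [[0, 0, -0.004], -6.44], [[-0.006, -0.03, 0], 0], [[-0.006, -0.03, 0], 0], [[-0.006, -0.03, 0], 0], [[-0.006, -0.03, 0], 0], [[-0.006, -0.03, 0], 0]], grip=0.2)

```text
t: 0.93
position: [0.2415, 0.4644, 0.2509]
tcp_rot: [-0.0, -0.143, 0.99, -0.0]
contact_force: [0.6, -0.4, 0.1]
width: 0.0514
finger_force: 0.0
```

Emit:
servo_tool(steps=[[[-0.006, -0.03, 0], 0], [[-0.006, -0.03, 0], 0], [[-0.01, -0.03, 0], 0], [[-0.03, -0.03, 0], 0], [[-0.03, -0.02, 0], 0], [[-0.03, -0.01, 0], 0], [[-0.03, -0.02, 0], 0], [[-0.03, -0.02, 0], 0], [[-0.03, -0.02, 0], 0], [[0, 0, 0], 0]])

```text
t: 1.77
position: [0.4989, 0.32, 0.2509]
tcp_rot: [0.001, -0.141, 0.99, -0.0]
contact_force: [-0.3, -1.2, 0.0]
width: 0.0514
finger_force: 0.0
```

```bash
cat > go.py <<'E'
import sys,json,numpy as np
from bench import arm
from scipy.spatial.transform import Rotation as R
def go(p,th):  # world TCP target, angle (deg) of tool y: print shift in present tool axes after the turn
    s=arm.get_state();q=s["tcp_rot"];M=R.from_quat(np.r_[q[1:],q[0]]).as_matrix()
    a=np.degrees(np.arctan2(M[1,1],M[0,1]));turn=-((th-a+180)%360-180)
    N=M@R.from_rotvec([0,0,np.radians(turn)]).as_matrix()
    print("t",round(float(s["t"]),2),"pos",np.round(s["position"],4),"th",round(a,2),"tilt",np.round(M[:2,2],4),"turn",round(turn,2),"shift after turn",np.round(N.T@(np.array(p)-s["position"]),4),
     "F",np.round(s["contact_force"],1),"w",round(float(s["width"]),4),"ff",round(float(s["finger_force"]),1),"q6",round(float(s["qpos"][5]),2))
if __name__=="__main__":go([float(x) for x in sys.argv[1:4]],float(sys.argv[4]))
E
python3 go.py 0.5437 0.3053 0.087 106.4
```

```text
t 1.77 pos [0.4989 0.32   0.2509] th 106.25 tilt [ 0.0025 -0.0005] turn -0.15 shift after turn [-0.0384 -0.0266  0.164 ] F [-0.3 -1.2  0. ] w 0.0514 ff 0.0 q6 -1.28
```

Emit:
servo_tool(steps=[[[-0.0184, -0.0166, 0], -0.15], [[-0.02, -0.01, 0], 0], [[0, 0, 0.03], 0], [[0, 0, 0.03], 0], [[0, 0, 0.03], 0], [[0, 0, 0.02], 0], [[0, 0, 0.02], 0], [[0, 0, 0.02], 0], [[0, 0, 0.014], 0], [[0, 0, 0], 0]])

```text
t: 2.6
position: [0.5357, 0.3062, 0.0839]
tcp_rot: [-0.003, -0.144, 0.99, -0.001]
contact_force: [-0.4, -1.0, -0.5]
width: 0.0512
finger_force: 0.0
```

Emit:
servo_tool(steps=[[[0, 0, 0], 0], [[0, 0, 0], 0], [[0, 0, 0], 0], [[0, 0, 0], 0], [[0, 0, 0], 0], [[0, 0, 0], 0], [[0, 0, 0], 0], [[0, 0, 0], 0]], grip=-1, force=25)

```text
t: 3.27
position: [0.539, 0.307, 0.0885]
tcp_rot: [0.001, -0.144, 0.99, -0.0]
contact_force: [0.6, -4.5, 7.2]
width: 0.009
finger_force: 25.0
```

```bash
python3 go.py 0.5437 0.3053 0.087 106.4
```

```text
t 3.27 pos [0.539  0.307  0.0885] th 106.58 tilt [ 0.002 -0.   ] turn 0.18 shift after turn [-0.004  -0.003   0.0015] F [ 0.6 -4.5  7.2] w 0.009 ff 25.0 q6 -1.34
```

Emit:
servo_tool(steps=[[[0, 0, 0], 0], [[0, 0, -0.005], 0], [[0, 0, -0.01], 0], [[0, 0, -0.02], 0], [[0, 0, -0.02], 0], [[0, 0, -0.02], 0], [[0, 0, -0.02], 0], [[0, 0, -0.02], 0], [[0, 0, -0.02], 0], [[0, 0, -0.01], 0]], force=40)

```text
t: 4.1
position: [0.5387, 0.3084, 0.2358]
tcp_rot: [0.002, -0.144, 0.99, 0.001]
contact_force: [0.1, 1.2, 0.1]
width: 0.0083
finger_force: 38.8
```

Emit:
servo_tool(steps=[[[0.02, 0, 0], 0], [[0.03, 0, 0], 0], [[0.03, 0, 0], 0], [[0.03, 0, 0], 0], [[0.03, 0, 0], 0], [[0.02, 0, 0], 0], [[0.01, 0, 0], 0], [[0, 0, 0], 0], [[0, 0, 0], 0]])

```text
t: 4.85
position: [0.3758, 0.2595, 0.2329]
tcp_rot: [0.001, -0.144, 0.99, 0.0]
contact_force: [0.6, 0.1, 0.2]
width: 0.0087
finger_force: 38.9
```

```bash
python3 go.py 0.4331 -0.3157 0.22 90.9
```

```text
t 4.85 pos [0.3758 0.2595 0.2329] th 106.57 tilt [0.0014 0.0012] turn 15.67 shift after turn [-0.0482 -0.5761  0.0123] F [0.6 0.1 0.2] w 0.0087 ff 38.9 q6 -1.26
```

Emit:
servo_tool(steps=[[[0, 0, 0], 5.22], [[0, 0, 0], 5.22], [[0, 0, 0], 5.22], [[0, -0.02, 0], 0], [[0, -0.035, 0], 0], [[0, -0.035, 0], 0], [[0, -0.035, 0], 0], [[0, -0.035, 0], 0], [[0, -0.035, 0], 0], [[0, -0.035, 0], 0]])

```text
t: 5.68
position: [0.3802, 0.0272, 0.2327]
tcp_rot: [0.001, -0.008, 1.0, 0.0]
contact_force: [1.4, 0.0, -1.9]
width: 0.0077
finger_force: 39.0
```

Emit:
servo_tool(steps=[[[0, -0.035, 0], 0], [[0, -0.035, 0], 0], [[0, -0.035, 0], 0], [[0, -0.035, 0], 0], [[-0.008, -0.035, 0], 0], [[-0.01, -0.035, 0], 0], [[-0.01, -0.035, 0], 0], [[-0.008, -0.025, 0], 0], [[0, -0.01, 0], 0], [[0, 0, 0], 0]])

```text
t: 6.52
position: [0.4202, -0.2534, 0.232]
tcp_rot: [0.0, -0.006, 1.0, -0.0]
contact_force: [0.1, 0.8, -1.0]
width: 0.0085
finger_force: 39.1
```

Emit:
servo_tool(steps=[[[0, 0, 0], 0], [[0, 0, 0], 0], [[0, 0, 0], 0], [[0, 0, 0], 0]])

```text
t: 6.85
position: [0.419, -0.2496, 0.2324]
tcp_rot: [0.0, -0.008, 1.0, 0.0]
contact_force: [-0.5, -0.7, -0.6]
width: 0.0084
finger_force: 39.1
```

```bash
python3 go.py 0.4285 -0.3157 0.19 90.9
```

```text
t 6.85 pos [ 0.419  -0.2496  0.2324] th 90.96 tilt [0.0001 0.    ] turn 0.06 shift after turn [-0.0084 -0.0663  0.0424] F [-0.5 -0.7 -0.6] w 0.0084 ff 39.1 q6 -2.13
```

Emit:
servo_tool(steps=[[[-0.0024, -0.02, 0], 0], [[-0.002, -0.02, 0], 0], [[-0.002, -0.0163, 0], 0], [[-0.002, -0.01, 0], 0], [[0, 0, 0.01], 0], [[0, 0, 0.015], 0], [[0, 0, 0.0124], 0], [[0, 0, 0.005], 0], [[0, 0, 0], 0], [[0, 0, 0], 0]])

```text
t: 7.68
position: [0.4283, -0.3161, 0.1897]
tcp_rot: [-0.0, -0.008, 1.0, 0.0]
contact_force: [-0.0, 0.2, -0.8]
width: 0.0082
finger_force: 39.2
```

Emit:
servo_tool(steps=[[[0, 0, 0], 0], [[0, 0, 0], 0], [[0, 0, 0], 0]])

```text
t: 7.93
position: [0.4288, -0.3169, 0.1905]
tcp_rot: [0.0, -0.008, 1.0, -0.0]
contact_force: [-1.1, 0.8, -0.3]
width: 0.0084
finger_force: 39.2
```

```bash
python3 go.py 0.4285 -0.3157 0.19 90.9
python3 - <<'E'
from vis import *
for n in("scene","top"): cv2.imwrite(f"pics/{n}1.png",arm.read_camera(n)[:,:,::-1])
s=cv2.imread("pics/scene1.png")[165:315,210:343];t=cv2.imread("pics/top1.png")[170:270,240:373]
f=lambda a:cv2.resize(a,None,fx=4,fy=4,interpolation=cv2.INTER_CUBIC)
cv2.imwrite("pics/h1.png",np.hstack([f(s)[:,:480],f(t)[:, :320][:600].repeat(1,0) if 0 else cv2.copyMakeBorder(f(t)[:,:532],0,200,0,0,cv2.BORDER_CONSTANT)[:, 140:460]]))
E
```

```text
t 7.93 pos [ 0.4288 -0.3169  0.1905] th 90.89 tilt [ 0.0009 -0.0006] turn -0.01 shift after turn [0.0003 0.0012 0.0005] F [-1.1  0.8 -0.3] w 0.0084 ff 39.2 q6 -2.23
```

View pics/h1.png

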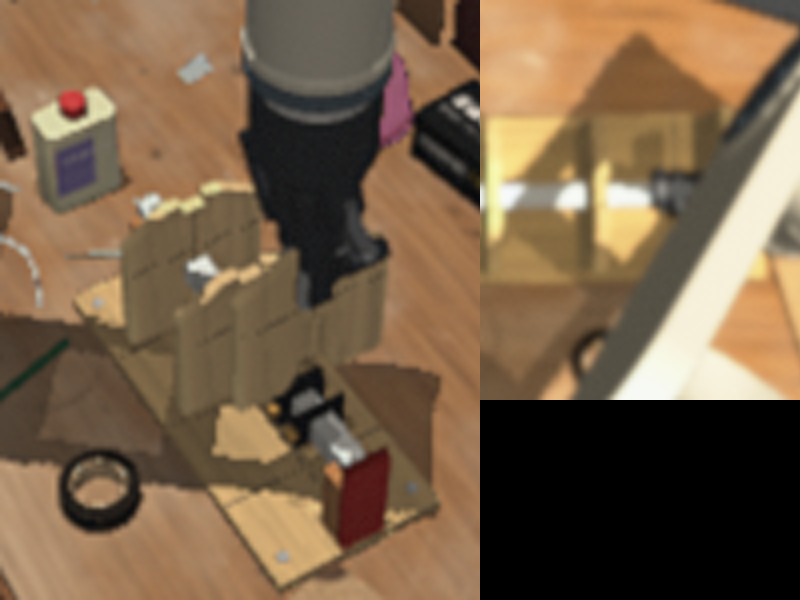

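```bash
cat > chk.py <<'E'
from vis import *
from scipy.spatial.transform import Rotation as R
b=json.load(open("ba.json"));d=np.array(b["cam"])
def corr():
    for i,n in enumerate(("scene","top")):
        T=CM[n]["pose"]=CM[n]["pose"].copy();T[:3,:3]=T[:3,:3]@R.from_rotvec(d[6*i:6*i+3]).as_matrix();T[:3,3]+=d[6*i+3:6*i+6]
corr()
def col(p,x,y,row,z0):  # column of vertical edge (x,y) local at given row
    zs=np.array([-55,28]);q=proj("scene",world(p,[(x,y,z0+z) for z in zs]));return np.interp(row,q[::-1,1],q[::-1,0])
def n1(u,v):return (u+.5)/4-.5+210,(v+.5)/4-.5+165
obs={"b":[n1(178,370),n1(300,300)],"held":[n1(236,370),n1(384,310)]}
J=b["jig"]
bL=(nat("c2",204,350)[1:],nat("c2",365,280)[1:]);aL=(nat("c2",142,270)[1:],nat("c2",298,190)[1:])
for nm,ob,p,z0 in(("b",bL,world(J,[(0,0,0)])[0],85),("a",aL,world(J,[(0,75,0)])[0],85)):
    P=[p[0],p[1],J[2]];print(nm,[round(col(P,sx,-4.5,o[1],z0)-o[0],2) for sx,o in zip((-55,55),ob)])
st=arm.get_state()["position"]
for off in(0,.0045):
    P=[st[0]+off,st[1],J[2]];print("held off",off,[round(col(P,sx,-4.5,o[1],1000*(st[2]-.017))-o[0],2) for sx,o in zip((-55,55),obs["held"])])
P=[st[0]+.0045,st[1],J[2]]
q=proj("scene",world(P,[(-55,-4.5,1000*(st[2]-.017)-60)]))[0];print("foot px crop",(q-(210,165))*4)
E
python3 chk.py
```

```text
b [np.float64(0.9), np.float64(0.26)]
a [np.float64(1.2), np.float64(0.8)]
held off 0 [np.float64(-0.64), np.float64(-0.68)]
held off 0.0045 [np.float64(0.94), np.float64(0.73)]
foot px crop [237.95533339 412.40906421]
```

Emit:
servo_tool(steps=[[[0, 0.001, 0.006], 0], [[0, 0, 0.006], 0], [[0, 0, 0.006], 0], [[0, 0, 0.006], 0], [[0, 0, 0.006], 0], [[0, 0, 0.005], 0], [[0, 0, 0.005], 0], [[0, 0, 0], 0], [[0, 0, 0], 0]])

```text
t: 8.78
position: [0.4285, -0.3161, 0.1495]
tcp_rot: [-0.0, -0.008, 1.0, -0.0]
contact_force: [-0.0, -4.8, -3.2]
width: 0.0083
finger_force: 38.7
```

Emit:
servo_tool(steps=[[[0, 0, 0.003], 0], [[0, 0, 0.003], 0], [[0, 0, 0.003], 0], [[0, 0, 0.003], 0], [[0, 0, 0], 0], [[0, 0, 0], 0]])

```text
t: 9.28
position: [0.4288, -0.3161, 0.1377]
tcp_rot: [0.0, -0.008, 1.0, -0.0]
contact_force: [1.9, -6.4, -3.2]
width: 0.0086
finger_force: 38.9
```

Emit:
servo_tool(steps=[[[0, -0.0015, 0], 0], [[0, 0, 0], 0], [[0, 0, 0], 0], [[0, 0, 0], 0]])

```text
t: 9.62
position: [0.4285, -0.3167, 0.1376]
tcp_rot: [0.0, -0.008, 1.0, 0.0]
contact_force: [2.6, -1.2, -2.1]
width: 0.0087
finger_force: 39.1
```

Emit:
servo_tool(steps=[[[0, 0, 0.004], 0], [[0, 0, 0.004], 0], [[0, 0, 0.004], 0], [[0, 0, 0.004], 0], [[0, 0, 0.004], 0], [[0, 0, 0], 0], [[0, 0, 0], 0]])

```text
t: 10.2
position: [0.4285, -0.3171, 0.1174]
tcp_rot: [-0.0, -0.008, 1.0, 0.0]
contact_force: [3.8, 0.4, -3.0]
width: 0.0088
finger_force: 39.0
```

Emit:
servo_tool(steps=[[[-0.0015, 0, 0], 0], [[0, 0, 0.003], 0], [[0, 0, 0.003], 0], [[0, 0, 0.003], 0], [[0, 0, 0], 0], [[0, 0, 0], 0]])

```text
t: 10.7
position: [0.4296, -0.317, 0.1086]
tcp_rot: [-0.0, -0.008, 1.0, 0.0]
contact_force: [1.2, 0.3, -0.8]
width: 0.0086
finger_force: 39.4
```

Emit:
servo_tool(steps=[[[0, 0, 0.002], 0], [[0, 0, 0.002], 0], [[0, 0, 0.002], 0], [[0, 0, 0], 0], [[0, 0, 0], 0]])

```text
t: 11.12
position: [0.43, -0.3174, 0.1034]
tcp_rot: [0.0, -0.008, 1.0, -0.0]
contact_force: [-2.3, -0.1, 6.7]
width: 0.0084
finger_force: 40.8
```

Emit:
servo_tool(steps=[[[0, 0, 0.001], 0], [[0, 0, 0], 0]])

```text
t: 11.28
position: [0.4301, -0.3175, 0.1034]
tcp_rot: [0.0, -0.008, 1.0, -0.0]
contact_force: [-4.8, 2.4, 18.2]
width: 0.0085
finger_force: 42.6
```

Emit:
servo_tool(steps=[[[0, 0, 0], 0], [[0, 0, 0], 0], [[0, 0, 0], 0], [[0, 0, 0], 0], [[0, 0, 0], 0], [[0, 0, 0], 0]], grip=-0.1)

```text
t: 11.78
position: [0.4299, -0.3171, 0.1017]
tcp_rot: [-0.0, -0.008, 1.0, 0.0]
contact_force: [0.4, 0.3, -0.5]
width: 0.0386
finger_force: 0.0
```

```bash
python3 go.py 0.4303 -0.317 0.25 90.9
```

```text
t 11.78 pos [ 0.4299 -0.3171  0.1017] th 90.89 tilt [-0.0002  0.0002] turn -0.01 shift after turn [-4.000e-04  1.000e-04 -1.483e-01] F [ 0.4  0.3 -0.5] w 0.0386 ff 0.0 q6 -2.22
```

Emit:
servo_tool(steps=[[[0, 0, -0.01], 0], [[0, 0, -0.02], 0], [[0, 0, -0.025], 0], [[0, 0, -0.025], 0], [[0, 0, -0.025], 0], [[0, 0, -0.025], 0], [[0, 0, -0.018], 0], [[0.01, 0, 0], 0], [[0.02, 0, 0], 0], [[0.02, 0, 0], 0]])

```text
t: 12.62
position: [0.3792, -0.3177, 0.2501]
tcp_rot: [0.0, -0.008, 1.0, -0.0]
contact_force: [-0.7, -0.7, -0.7]
width: 0.0383
finger_force: 0.0
```

Emit:
servo_tool(steps=[[[0, 0.02, 0], 0], [[0, 0.035, 0], 0], [[0, 0.035, 0], 0], [[0, 0.035, 0], 0], [[0, 0.035, 0], 0], [[0, 0.035, 0], 0], [[0, 0.035, 0], 0], [[0, 0.035, 0], 0], [[0, 0.035, 0], 0], [[0, 0.035, 0], 0]], grip=0.2)

```text
t: 13.45
position: [0.3737, 0.0184, 0.2499]
tcp_rot: [0.0, -0.008, 1.0, -0.0]
contact_force: [0.9, -0.6, 0.3]
width: 0.0518
finger_force: 0.0
```

Emit:
servo_tool(steps=[[[0, 0.035, 0], 0], [[0, 0.035, 0], 0], [[0, 0.035, 0], 0], [[0, 0.035, 0], 0], [[0, 0.02, 0], 0], [[0, 0, 0], 6.7], [[0, 0, 0], 6.7], [[0, 0, 0], 6.7], [[0, 0, 0], 6.7], [[0, 0, 0], 6.7]])

```text
t: 14.28
position: [0.3716, 0.1766, 0.2496]
tcp_rot: [-0.0, 0.283, 0.959, -0.0]
contact_force: [-0.4, 0.3, 0.7]
width: 0.0513
finger_force: 0.0
```

Emit:
servo_tool(steps=[[[0, 0, 0], 6.7], [[0, 0, 0], 6.7], [[0, 0, 0], 6.7], [[0, 0, 0], 6.7], [[0, 0, 0], 6.7], [[0, 0, 0], 6.7], [[0, 0, 0], 6.7], [[0, 0, 0], 6.7], [[0, 0, 0], 6.7], [[0, 0, 0], 0]])

```text
t: 15.12
position: [0.3717, 0.1766, 0.2497]
tcp_rot: [-0.0, 0.727, 0.687, -0.0]
contact_force: [0.6, -0.3, -0.9]
width: 0.0508
finger_force: 0.0
```

```bash
python3 go.py 0.401 0.190 0.10 -2.9
python3 - <<'E'
from vis import *
for n in("scene","top"): cv2.imwrite(f"pics/{n}2.png",arm.read_camera(n)[:,:,::-1])
s=cv2.imread("pics/scene2.png");t=cv2.imread("pics/top2.png")
f=lambda a:cv2.resize(a,None,fx=4,fy=4,interpolation=cv2.INTER_CUBIC)
a=f(s[170:320,215:325]);b=f(t[175:250,245:335]);c=f(s[140:215,180:270])
cv2.imwrite("pics/h2.png",np.hstack([a,np.vstack([b,c])]))
E
```

```text
t 15.12 pos [0.3717 0.1766 0.2497] th -3.22 tilt [-0.0006 -0.0003] turn -0.32 shift after turn [0.0149 0.0286 0.1497] F [ 0.6 -0.3 -0.9] w 0.0508 ff 0.0 q6 0.5
```

View pics/h2.png

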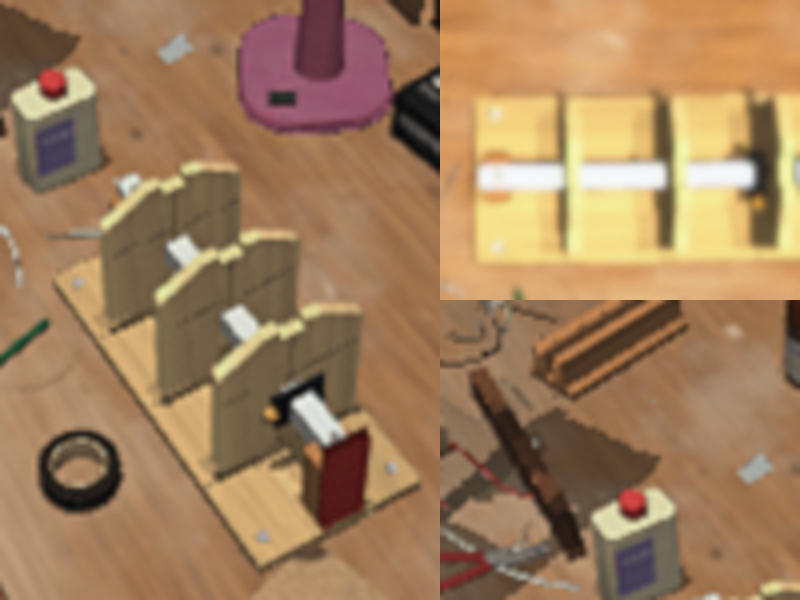

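Emit:
servo_tool(steps=[[[0.005, 0.01, 0], -0.32], [[0.005, 0.01, 0.02], 0], [[0.005, 0.009, 0.03], 0], [[0, 0, 0.03], 0], [[0, 0, 0.03], 0], [[0, 0, 0.03], 0], [[0, 0, 0.03], 0], [[0, 0, 0.02], 0], [[0, 0, 0.02], 0], [[0, 0, 0], 0]])

```text
t: 16.05
position: [0.4006, 0.1899, 0.0367]
tcp_rot: [-0.001, 0.722, 0.692, -0.002]
contact_force: [-0.8, -0.6, -0.3]
width: 0.0513
finger_force: 0.0
```

Emit:
servo_tool(steps=[[[0, 0, 0], 0], [[0, 0, 0], 0], [[0, 0, 0], 0]])

```text
t: 16.3
position: [0.403, 0.1911, 0.041]
tcp_rot: [0.0, 0.723, 0.691, 0.001]
contact_force: [0.4, -1.0, 0.0]
width: 0.0511
finger_force: 0.0
```

```bash
python3 go.py 0.401 0.190 0.007 -2.9
```

```text
t 16.3 pos [0.403  0.1911 0.041 ] th -2.55 tilt [0.0019 0.0009] turn 0.35 shift after turn [-0.0012 -0.002   0.034 ] F [ 0.4 -1.   0. ] w 0.0511 ff 0.0 q6 0.48
```

Emit:
servo_tool(steps=[[[-0.001, -0.002, 0.01], 0.3], [[0, 0, 0.01], 0], [[0, 0, 0.008], 0], [[0, 0, 0.004], 0], [[0, 0, 0.002], 0], [[0, 0, 0], 0], [[0, 0, 0], 0], [[0, 0, 0], 0]])

```text
t: 16.97
position: [0.4001, 0.1898, 0.0061]
tcp_rot: [0.0, 0.725, 0.689, 0.0]
contact_force: [-0.2, -0.1, -0.8]
width: 0.0514
finger_force: 0.0
```

Emit:
servo_tool(steps=[[[0, 0, 0], 0], [[0, 0, 0], 0], [[0, 0, 0], 0], [[0, 0, 0], 0], [[0, 0, 0], 0], [[0, 0, 0], 0], [[0, 0, 0], 0], [[0, 0, 0], 0]], grip=-1, force=25)

```text
t: 17.63
position: [0.4001, 0.1898, 0.0061]
tcp_rot: [0.0, 0.725, 0.689, 0.0]
contact_force: [-1.6, -0.2, 4.8]
width: 0.0156
finger_force: 25.2
```

```bash
python3 go.py 0.401 0.190 0.007 -2.9
```

```text
t 17.63 pos [0.4001 0.1898 0.0061] th -2.89 tilt [0.0004 0.0002] turn 0.01 shift after turn [ 0.0002  0.0009 -0.0009] F [-1.6 -0.2  4.8] w 0.0156 ff 25.2 q6 0.49
```

Emit:
servo_tool(steps=[[[0, 0, 0], 0], [[0, 0, 0], 0], [[0, 0, -0.004], 0], [[0, 0, -0.01], 0], [[0, 0, -0.02], 0], [[0, 0, -0.03], 0], [[0, 0, -0.03], 0], [[0, 0, -0.03], 0], [[0, 0, -0.03], 0], [[0, 0, -0.03], 0]], force=60)

```text
t: 18.47
position: [0.3993, 0.1894, 0.192]
tcp_rot: [0.0, 0.725, 0.689, 0.0]
contact_force: [0.4, 0.5, -0.9]
width: 0.0149
finger_force: 58.6
```

Emit:
servo_tool(steps=[[[0, 0, -0.02], 0], [[0, 0, -0.01], 0], [[0, -0.005, 0], -1], [[0, -0.01, 0], -1], [[0, -0.005, 0], -1], [[0, 0, 0], -0.78], [[-0.01, 0, 0], 0], [[-0.02, 0, 0], 0], [[-0.03, 0, 0], 0], [[-0.03, 0, 0], 0]])

```text
t: 19.3
position: [0.3809, 0.0992, 0.2192]
tcp_rot: [-0.0, 0.701, 0.713, -0.001]
contact_force: [0.5, -0.1, -1.8]
width: 0.0146
finger_force: 58.6
```

Emit:
servo_tool(steps=[[[-0.03, 0, 0], 0], [[-0.03, 0, 0], 0], [[-0.03, 0, 0], 0], [[-0.03, 0, 0], 0], [[-0.03, 0, 0], 0], [[-0.03, 0, 0], 0], [[-0.03, 0, 0], 0], [[-0.03, 0, 0], 0], [[-0.02, 0, 0], 0], [[-0.01, 0, 0], 0]])

```text
t: 20.13
position: [0.3849, -0.1722, 0.2193]
tcp_rot: [-0.0, 0.702, 0.712, -0.0]
contact_force: [0.8, -0.1, -1.2]
width: 0.015
finger_force: 58.6
```

```bash
python3 go.py 0.4325 -0.2413 0.206 0.89
```

```text
t 20.13 pos [ 0.3849 -0.1722  0.2193] th 0.78 tilt [-0.0009 -0.0004] turn -0.11 shift after turn [-0.0698  0.0465  0.0133] F [ 0.8 -0.1 -1.2] w 0.015 ff 58.6 q6 -0.44
```

Emit:
servo_tool(steps=[[[-0.01, 0.01, 0], -0.1], [[-0.02, 0.01, 0], 0], [[-0.02, 0.01, 0], 0], [[-0.01, 0.01, 0], 0], [[-0.008, 0.006, 0.01], 0], [[0, 0, 0.01], 0], [[0, 0, 0.01], 0], [[0, 0, 0.005], 0], [[0, 0, 0], 0], [[0, 0, 0], 0]])

```text
t: 20.97
position: [0.4322, -0.236, 0.1845]
tcp_rot: [-0.001, 0.701, 0.713, -0.0]
contact_force: [1.1, -0.4, -0.5]
width: 0.0152
finger_force: 58.7
```

Emit:
servo_tool(steps=[[[0, 0, 0], 0], [[0, 0, 0], 0], [[0, 0, 0], 0]])

```text
t: 21.22
position: [0.4329, -0.2368, 0.1855]
tcp_rot: [0.0, 0.701, 0.713, 0.0]
contact_force: [0.4, -0.1, -2.5]
width: 0.0149
finger_force: 58.7
```

```bash
python3 go.py 0.4325 -0.2413 0.156 0.89
```

```text
t 21.22 pos [ 0.4329 -0.2368  0.1855] th 0.99 tilt [ 0.0009 -0.0005] turn 0.1 shift after turn [-0.0044 -0.0005  0.0295] F [ 0.4 -0.1 -2.5] w 0.0149 ff 58.7 q6 -0.52
```

Emit:
servo_tool(steps=[[[-0.0022, -0.0005, 0.004], 0.1], [[-0.0022, 0, 0.006], 0], [[0, 0, 0.007], 0], [[0, 0, 0.006], 0], [[0, 0, 0.003], 0], [[0, 0, 0.0015], 0], [[0, 0, 0], 0], [[0, 0, 0], 0], [[0, 0, 0], 0]])

```text
t: 21.97
position: [0.4324, -0.2413, 0.1576]
tcp_rot: [0.0, 0.702, 0.713, 0.0]
contact_force: [-0.1, -0.9, -0.6]
width: 0.015
finger_force: 58.7
```

```bash
python3 go.py 0.4325 -0.2413 0.156 0.89
python3 - <<'E'
from vis import *
for n in("scene","top"): cv2.imwrite(f"pics/{n}3.png",arm.read_camera(n)[:,:,::-1])
s=cv2.imread("pics/scene3.png");t=cv2.imread("pics/top3.png")
f=lambda a,k:cv2.resize(a,None,fx=k,fy=k,interpolation=cv2.INTER_CUBIC)
a=f(s[200:290,225:325],6);b=f(t[185:245,245:365],6)
c=np.zeros((600,800,3),np.uint8);c[:540,:600]=a;c[540:,:]=0
b=cv2.rotate(b,cv2.ROTATE_90_CLOCKWISE)[:, :] # 720x360
b=cv2.resize(b,(200,400),interpolation=cv2.INTER_AREA);c[:400,600:]=b
cv2.imwrite("pics/h3.png",c)
E
```

```text
t 21.97 pos [ 0.4324 -0.2413  0.1576] th 0.89 tilt [ 0.0003 -0.0002] turn 0.0 shift after turn [-0.      0.0001  0.0016] F [-0.1 -0.9 -0.6] w 0.015 ff 58.7 q6 -0.53
```

View pics/h3.png

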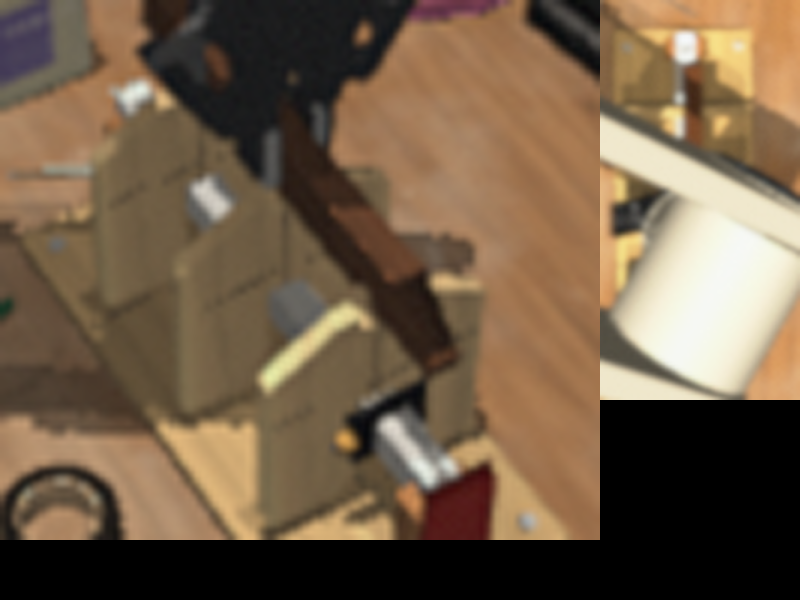

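```bash
cat > k.py <<'E'
from chk import *
k=[.4324,-.2411,np.radians(.89),.1515]
print("stern top px",proj("top",world(k,[(-8,115,32),(8,115,32),(0,115,32),(0,115,0)])))
t2=cv2.imread("pics/top2.png").astype(int);t3=cv2.imread("pics/top3.png").astype(int)
r=int(round(proj("top",world(k,[(0,115,32)]))[0,1]))
for rr in range(r-5,r+6):print(rr,t3[rr,252:275,2].tolist())
J=b["jig"]
print("bar/post end top", proj("top",world(J,[(0,133,85)])),"stripes",proj("top",world(J,[(0,75,145),(30,75,138),(30,0,138),(30,-75,138)])))
rr=int(round(proj("top",world(J,[(30,75,138)]))[0,1]))
print("t2 row",rr,262,t2[rr,262:325,2].tolist())
P=world(k,[(-8,-125,0),(8,-125,0)]);n=lambda u,v:np.array([(u+.5)/6-.5+225,(v+.5)/6-.5+200])
print("tip pred",proj("scene",P),"obs",n(425,365),n(457,355));q=proj("scene",np.vstack([P[0],P[0]+[0,.01,0],P[0]+[.01,0,0],P[0]+[0,0,.01]]));print("d/10mm y,x,z",q[1:]-q[0])
m=lambda u,v:np.array([(u+.5)/4-.5+215,(v+.5)/4-.5+170])
for nm,L,o in(("footL -75",(-55,-79.5,25),m(215,478)),("footL 0",(-55,-4.5,25),m(162,402)),("footL 75",(-55,70.5,25),m(108,330)),("baseB",(-65,-145,12),m(262,568)),("baseR",(65,-145,12),m(418,486)),("baseL",(-65,145,12),m(54,280))):
    print(nm,(proj("scene",world(J,[L]))[0]-o).round(2))
E
python3 k.py | sed 1,5d
```

```text
stern top px [[263.49778351 220.12482595]
 [263.47532562 214.14887719]
 [263.48654547 217.13443265]
 [263.19618588 217.5499903 ]]
212 [202, 201, 232, 240, 235, 230, 229, 225, 219, 215, 205, 169, 137, 128, 127, 128, 128, 125, 125, 122, 123, 119, 109]
213 [198, 199, 226, 232, 221, 211, 208, 205, 194, 191, 184, 155, 133, 127, 128, 126, 126, 122, 115, 113, 110, 107, 99]
214 [198, 192, 216, 221, 215, 214, 216, 214, 205, 192, 171, 141, 126, 127, 129, 129, 126, 118, 102, 92, 91, 89, 84]
215 [197, 187, 202, 208, 219, 226, 228, 227, 224, 210, 179, 137, 120, 126, 131, 129, 124, 107, 86, 78, 75, 73, 72]
216 [197, 184, 201, 217, 230, 236, 236, 234, 233, 229, 207, 156, 123, 126, 130, 130, 119, 97, 77, 69, 68, 69, 66]
217 [194, 180, 209, 231, 240, 241, 237, 234, 237, 239, 229, 181, 132, 125, 129, 124, 107, 86, 71, 69, 68, 68, 67]
218 [187, 179, 214, 238, 244, 244, 236, 228, 233, 241, 236, 199, 144, 124, 122, 111, 93, 77, 72, 72, 72, 77, 80]
219 [181, 177, 218, 239, 245, 244, 238, 229, 231, 240, 237, 208, 152, 126, 118, 105, 95, 89, 88, 88, 100, 116, 127]
220 [184, 181, 220, 238, 243, 243, 238, 235
[... 457 characters left out ...]
]
 [330.37862257 207.0917935 ]]
t2 row 207 262 [244, 244, 244, 244, 244, 243, 241, 233, 228, 226, 226, 209, 161, 132, 179, 231, 244, 246, 245, 244, 245, 244, 245, 244, 244, 245, 245, 245, 245, 244, 242, 234, 229, 227, 225, 210, 160, 112, 94, 100, 130, 191, 235, 244, 246, 244, 245, 244, 244, 244, 244, 244, 244, 243, 241, 233, 227, 224, 223, 207, 156, 108, 94]
tip pred [[295.67849303 263.28445679]
 [301.12641979 260.63584475]] obs [295.41666667 260.41666667] [300.75 258.75]
d/10mm y,x,z [[-2.19820759 -2.82142283]
 [ 3.44691254 -1.61518917]
 [ 0.19369347 -2.55641379]]
footL -75 [ 0.73 -1.09]
footL 0 [ 0.12 -1.57]
footL 75 [ 0.8  -1.58]
baseB [-1.35 -0.76]
baseR [ 0.58 -1.74]
baseL [-0.21 -1.53]
```

Run:
```python
import cv2,numpy as np
def show(n,x0,y0,x1,y1):
    g=cv2.imread(n)[y0:y1,x0:x1].max(2);print(n,x0,y0)
    for i,r in enumerate(g):print(y0+i,"".join("%3x"%v for v in r))
show("pics/scene3.png",278,236,306,264)
show("pics/scene0.png",198,184,220,208)
```

```text
pics/scene3.png 278 236
236  29 28 35 56 63 62 61 65 66 63 67 7e 9f ac aa a6 a5 a7 a9 a9 ab ac ac ad aa a4 a0 a1
237  2b 27 2c 38 51 5e 60 61 65 65 63 74 9b ab ad ab aa a9 aa ab ad ac ac ad ad a8 a3 a0
238  29 2b 2e 2f 3e 51 5e 5f 63 65 64 64 7f 92 96 96 97 95 95 a4 9e 97 a5 ac ad ac a9 a3
239  31 28 2d 2e 2f 3d 56 61 61 63 65 65 64 64 64 64 64 64 68 84 76 67 87 94 97 a6 ac a8
240  47 2d 2c 2f 2f 32 4a 63 63 62 64 66 65 63 62 62 62 64 65 67 62 60 62 63 65 85 a4 ac
241  59 35 2a 2d 30 2e 33 55 60 60 63 66 67 67 65 64 64 65 6c 6a 65 63 63 60 5e 65 99 ae
242  65 4c 32 2a 2f 2f 2e 32 4a 5c 60 64 66 68 66 67 65 65 6a 6d 67 62 62 63 5f 62 99 ae
243  73 6b 4e 34 2c 30 30 2e 37 4e 5d 62 64 69 69 68 67 66 67 6c 68 61 5e 60 60 65 99 ad
244  77 77 6a 4e 33 2d 2f 2f 2e 3b 54 61 63 66 6b 68 61 59 61 6a 69 63 5b 5d 77 83 9e aa
245  74 74 74 67 48 2e 2a 2f 2f 2f 46 67 69 62 61 5b 48 37 58 86 94 92 7a 6b 8a 9b a4 a7
246  71 72 73 73 5f 3c 2e 2f 2f 2d 36 5e 62 52 42 38 28 28 67 b8 ce cf bb a6 a4 ac b0 a8
247  72 71 72 72 6d 59 52 48 35 2e 2d 32 3c 38 2d 26 24 25 63 b8 ce d1 ce c5 be c4 bd a9
248  73 
[... 2443 characters left out ...]
5 94 86 9b a8 a6 a4 a6 8f 64 3a 2a 2b 27 20 32 86 a4 9d 7a 67
199  a0 9d 90 7b 98 a6 a5 a4 a5 a5 93 5b 2d 2c 29 22 27 65 9a a5 81 65
200  95 92 8b 88 9e a7 aa af a5 a3 a6 77 3c 2a 28 26 24 3e 91 a7 82 67
201  9e 99 a2 ab a1 9c a3 b4 a8 a0 a4 8e 58 2a 28 29 2d 38 82 a3 86 69
202  ad a6 b5 be aa 92 7d 88 8f 9b a3 a3 76 3f 32 37 3e 3b 6a 9a 8d 6e
203  af b0 ae b1 a7 8c 64 50 5b 8a a1 a4 92 65 41 3b 3f 3a 6a 9b 92 70
204  b1 b0 9e 76 5e 58 6f 77 7a 90 9d a4 a6 82 4c 4b 70 7c 91 a5 91 6e
205  76 65 74 7a 78 7d 9d aa a4 9e 9b 9f a3 95 7e 89 a8 b1 b0 ae 94 6f
206  71 75 8d 9d a1 a1 a7 ab a8 a1 9b 9b a0 a6 aa ae b0 b2 b1 af 9c 73
207  95 98 99 9c a0 a2 a4 a7 a9 a7 9e 99 9b a2 a9 ac ac ad ae ae a5 79
```

```bash
python3 - <<'E'
import cv2,numpy as np
t2=cv2.imread("pics/top2.png");t3=cv2.imread("pics/top3.png")
for n,t,cols in(("t3",t3,(260,266,270,274,278)),("t2",t2,(266,272,285,290,312))):
  for c in cols:print(n,c,[ "%d,%d,%d"%tuple(t[r,c,::-1]) for r in range(207,228)])
E
python3 - <<'E'
import sys;sys.path.insert(0,'.')
import os;os.chdir('.')
from vis import *
J=json.load(open("ba.json"))["jig"]
for nm in("raw",):
  for y in(100,60,-10,-40): print(y,"bar edge rows",proj("top",world(J,[(8,y,85),(-8,y,85)])).round(2).tolist())
  k=[.4324,-.2411,np.radians(.89),.1515]
  for y in(110,100,90,75): print(y,"keel top rows",proj("top",world(k,[(8,y,32),(-8,y,32),(-8,y,0)])).round(2).tolist())
E
```

```text
t3 260 ['245,213,129', '246,219,132', '246,222,136', '245,219,134', '238,206,126', '219,174,104', '194,144,83', '205,141,83', '224,171,130', '233,215,193', '237,234,227', '233,233,227', '231,231,224', '235,234,226', '237,228,216', '229,197,164', '211,152,106', '177,120,68', '147,105,58', '136,106,63', '134,107,65']
t3 266 ['227,186,112', '224,180,108', '199,158,95', '157,125,76', '132,105,64', '127,99,59', '128,94,55', '129,86,50', '131,81,46', '130,77,43', '129,79,46', '122,77,48', '118,87,67', '125,109,94', '133,121,104', '133,116,90', '132,108,73', '133,106,66', '136,107,66', '137,110,67', '137,110,68']
t3 270 ['170,137,82', '156,124,76', '140,112,68', '131,104,63', '127,101,61', '125,99,60', '115,88,54', '102,72,43', '86,55,32', '77,45,26', '71,43,25', '72,48,33', '88,72,61', '114,104,91', '134,122,104', '135,117,91', '132,108,72', '134,108,66', '137,110,67', '139,111,68', '138,110,68']
t3 274 ['109,88,55', '111,89,56', '111,89,57', '111,89,56', '111,89,55', '109,87,54', '99,78,48', '84,61,38', '72,46,28', '66,40,22', '67,41,26', '80,63,50', '127,120,111', '178,177,167', '191,189
[... 1811 characters left out ...]
 '223,205,177', '234,232,228', '243,244,246', '245,247,249', '244,246,248', '240,240,238', '239,229,209', '243,227,164', '245,231,148', '246,234,148', '246,232,146', '246,229,143', '246,226,141']
100 bar edge rows [[267.48, 215.49], [267.51, 220.94]]
60 bar edge rows [[281.09, 215.46], [281.13, 220.91]]
-10 bar edge rows [[304.86, 215.4], [304.95, 220.86]]
-40 bar edge rows [[315.05, 215.38], [315.14, 220.83]]
110 keel top rows [[265.24, 213.85], [265.27, 219.83], [264.92, 220.16]]
100 keel top rows [[268.98, 213.84], [269.01, 219.82], [268.54, 220.15]]
90 keel top rows [[272.71, 213.83], [272.75, 219.82], [272.17, 220.15]]
75 keel top rows [[278.3, 213.82], [278.35, 219.8], [277.6, 220.13]]
```

```bash
cat > edge.py <<'E'
from vis import *
import sys
if len(sys.argv)<2:
    from chk import corr  # corrects cameras on import
def edge(img,n,k,x,z,ys,half=3.0,sgn=1,axis=0):
    g=cv2.imread(img).max(2).astype(np.float32);o=[]
    for y in ys:
        p,q=proj(n,world(k,[(x,y,z),(x,y-5,z)]));d=(q-p)/np.linalg.norm(q-p);nn=np.array([-d[1],d[0]])
        if nn[axis]<0:nn=-nn
        s=np.arange(-half,half+.01,.1);P=(p+s[:,None]*nn).astype(np.float32)
        v=cv2.remap(g,P[None,:,0].copy(),P[None,:,1].copy(),cv2.INTER_LINEAR)[0];v=np.convolve(v,np.ones(7)/7,"same")
        gr=sgn*np.gradient(v)[5:-5];i=gr.argmax();w=np.clip(gr[max(0,i-6):i+7],0,None);o.append(((w*s[5:-5][max(0,i-6):i+7]).sum()/w.sum(),gr.max()))
    return np.array(o)
def rep(nm,e,ys):
    f=np.polyfit(ys,e[:,0],1);r=e[:,0]-np.polyval(f,ys)
    print(nm,"at ends",np.polyval(f,[ys[0],ys[-1]]).round(2),"slope px/100mm",round(f[0]*100,2),"sd",r.std().round(2),"grad",e[:,1].mean().round(1),e[:,0].round(1).tolist())
if __name__=="__main__":
    now=[.4324,-.2413,np.radians(.89),.1515];bench=[.4001,.190,np.radians(-2.89),0]
    yb=np.arange(100,-90,-12);yn=np.arange(-40,-92,-4)
    for nm,im,n,k,ys in(("bench","scene0","scene",bench,yb),("now","scene3","scene",now,yn)):
        rep(nm+" A topL",edge(f"pics/{im}.png",n,k,-8,32,ys),ys)
        rep(nm+" B topR",edge(f"pics/{im}.png",n,k,8,32,ys),ys)
        rep(nm+" C botL",edge(f"pics/{im}.png",n,k,-8,0,ys,sgn=-1),ys)
    yt=np.arange(100,-90,-12)
    rep("bench top +x",edge("pics/top0.png","top",bench,8,32,yt,sgn=1,axis=1),yt)
    rep("bench top -x",edge("pics/top0.png","top",bench,-8,32,yt,sgn=1,axis=1),yt)
    J=json.load(open("ba.json"))["jig"]
    for y0 in(np.arange(60,20,-4),np.arange(-15,-55,-4)):
        rep("bar topcam +x",edge("pics/top2.png","top",J,8,85,y0,sgn=1,axis=1),y0)
    ya=np.arange(140,-140,-14)
    for im in("top0","scene0"):
        n="top" if im[0]=="t" else "scene"
        rep(im+" base -x edge",edge(f"pics/{im}.png",n,J,-65,12,ya,sgn=-1 if n=="top" else 1,axis=1 if n=="top" else 0),ya)
E
python3 edge.py | sed 1,5d
```

```text
bench A topL at ends [ 0.17 -0.28] slope px/100mm 0.25 sd 0.2 grad 3.7 [0.5, 0.3, 0.0, -0.1, -0.1, -0.3, 0.1, 0.1, -0.1, -0.1, -0.4, 0.1, -0.1, -0.0, -0.2, -0.5]
bench B topR at ends [ 0.21 -0.08] slope px/100mm 0.16 sd 0.13 grad 3.0 [0.4, 0.2, 0.1, 0.1, -0.1, 0.2, 0.0, 0.0, -0.1, 0.3, 0.2, 0.1, -0.0, 0.0, -0.1, -0.2]
bench C botL at ends [0.37 0.32] slope px/100mm 0.03 sd 0.15 grad 6.1 [0.6, 0.5, 0.3, 0.1, 0.3, 0.5, 0.4, 0.4, 0.2, 0.1, 0.5, 0.4, 0.1, 0.2, 0.6, 0.4]
now A topL at ends [-0.13  0.05] slope px/100mm -0.38 sd 0.14 grad 2.7 [0.1, -0.1, -0.0, -0.4, -0.1, -0.1, 0.2, -0.2, -0.1, -0.1, 0.1, 0.2, 0.0]
now B topR at ends [ 0.98 -0.37] slope px/100mm 2.81 sd 1.27 grad 2.5 [0.3, 0.2, 0.1, 0.2, 0.3, 2.2, 1.5, 0.3, 0.2, 1.0, 2.2, -2.3, -2.4]
now C botL at ends [ 0.85 -0.68] slope px/100mm 3.19 sd 0.77 grad 4.3 [0.7, 0.6, 0.4, 0.6, 0.7, 0.7, 0.5, 1.3, -2.1, -1.3, -0.7, -0.5, 0.2]
bench top +x at ends [1.72 2.46] slope px/100mm -0.41 sd 0.37 grad 0.3 [2.3, 1.7, 2.2, 1.1, 0.9, 2.2, 2.2, 2.2, 2.3, 2.2, 2.2, 2.2, 2.2, 2.4, 2.5, 2.4]
bench top -x at ends [-0.48 -0.43] slope px/100mm -0.03 sd 0.25 grad 2.7 [-0.6, -0.8, -0.2, -0.3, -0.3, -0.8, -0.8, -0.3, -0.4, -0.4, 0.1, -0.4, -0.4, -0.4, -0.9, -0.4]
bar topcam +x at ends [0.8  0.25] slope px/100mm 1.52 sd 0.26 grad 2.1 [0.6, 0.6, 0.6, 0.7, 0.7, 0.8, 0.8, 0.7, -0.1, -0.1]
bar topcam +x at ends [ 0.7  -0.42] slope px/100mm 3.11 sd 0.42 grad 1.9 [-0.1, 0.3, 0.8, 0.8, 0.8, 0.0, 0.0, -0.1, -0.4, -0.9]
top0 base -x edge at ends [ 0.36 -0.61] slope px/100mm 0.37 sd 0.38 grad 1.3 [-0.7, 0.3, 0.2, 0.3, 0.4, 0.3, 0.3, 0.5, 0.5, 0.3, 0.4, -0.5, -0.7, -0.5, -0.7, -0.7, -0.6, -0.5, -0.6, -0.5]
scene0 base -x edge at ends [-0.54  0.46] slope px/100mm -0.38 sd 0.08 grad 5.6 [-0.3, -0.5, -0.6, -0.5, -0.4, -0.4, -0.3, -0.1, -0.1, -0.1, -0.0, 0.1, 0.1, 0.3, 0.2, 0.3, 0.3, 0.3, 0.3, 0.4]
```

```bash
cat > edge2.py <<'E'
from edge import *
def edgex(img,n,k,y,z,xs,sgn,half=3.0,ch=None):
    im=cv2.imread(img);g=(im.max(2) if ch is None else im[:,:,ch]).astype(np.float32);o=[]
    for x in xs:
        p,q=proj(n,world(k,[(x,y,z),(x,y-10,z)]));nn=(q-p)/np.linalg.norm(q-p);mm=10/np.linalg.norm(q-p)
        s=np.arange(-half,half+.01,.1);P=(p+s[:,None]*nn).astype(np.float32)
        v=cv2.remap(g,P[None,:,0].copy(),P[None,:,1].copy(),cv2.INTER_LINEAR)[0];v=np.convolve(v,np.ones(5)/5,"same")
        gr=sgn*np.gradient(v)[4:-4];i=gr.argmax();w=np.clip(gr[max(0,i-6):i+7],0,None);o.append((w*s[4:-4][max(0,i-6):i+7]).sum()/w.sum()*mm)
    print(img[5:-4],"y",y,"z",z,"obs-pred toward -y, mm: med",np.median(o).round(2),np.round(o,1).tolist())
J=json.load(open("ba.json"))["jig"];now=[.4324,-.2413,np.radians(.89),.1515];bench=[.4001,.190,np.radians(-2.89),0]
xs=np.arange(-55,56,10)
edgex("pics/top0.png","top",J,145,12,xs,1,ch=0);edgex("pics/top0.png","top",J,-145,12,xs[xs<-20],-1)
edgex("pics/scene0.png","scene",J,-145,12,xs,-1);edgex("pics/scene2.png","scene",J,-145,12,xs,-1)
xf=np.r_[-48:-24:4,26:50:4]
for y in(75,0): edgex("pics/scene0.png","scene",J,y-4.5,25,np.r_[-50:-24:4],1);
for y in(75,0,-75): edgex("pics/scene2.png","scene",J,y-4.5,25,np.r_[-50:-24:4],1)
for y in(75,0,-75): edgex("pics/top2.png","top",J,y+4.5,143.5,np.r_[-16:-10:2,12:17:2],1); edgex("pics/top2.png","top",J,y+4.5,137,np.r_[-6:7:3],1)
xk=np.r_[-6:7:2]
edgex("pics/top0.png","top",bench,115,32,xk,-1);edgex("pics/top3.png","top",now,115,32,xk,-1)
for im,k in(("scene0",bench),("scene3",now)):
    edgex(f"pics/{im}.png","scene",k,-96,32,xk,-1)
    edgex(f"pics/{im}.png","scene",k,-125,0,xk,1,half=4)
edgex("pics/scene0.png","scene",bench,115,32,xk,-1)
edgex("pics/top0.png","top",bench,-96,32,xk,-1);edgex("pics/top0.png","top",bench,-125,0,xk,1)
E
python3 edge2.py|sed 1,5d
```

```text
top0 y 145 z 12 obs-pred toward -y, mm: med 3.32 [3.2, 3.5, 3.3, 3.1, 3.0, 3.6, 3.2, 3.3, 3.2, 3.3, 3.6, 3.3]
top0 y -145 z 12 obs-pred toward -y, mm: med 1.52 [4.1, 1.0, 1.5, 1.6]
scene0 y -145 z 12 obs-pred toward -y, mm: med nan [1.7, 1.4, 1.8, 1.5, -0.3, 2.8, nan, 1.1, 1.2, 0.9, 0.3, 0.5]
scene2 y -145 z 12 obs-pred toward -y, mm: med 1.05 [1.7, 1.2, 1.8, 1.5, -0.3, 2.8, -7.4, -6.6, 1.2, 0.9, 0.3, 0.5]
scene0 y 70.5 z 25 obs-pred toward -y, mm: med 7.63 [7.6, 7.9, 7.8, 7.5, 7.8, 7.6, 7.4]
scene0 y -4.5 z 25 obs-pred toward -y, mm: med 7.21 [7.2, 7.4, 7.5, 7.2, 7.0, 6.8, 7.2]
scene2 y 70.5 z 25 obs-pred toward -y, mm: med 7.77 [7.6, 7.9, 7.8, 7.5, 7.8, 8.1, 7.4]
scene2 y -4.5 z 25 obs-pred toward -y, mm: med 7.21 [7.2, 7.2, 7.5, 7.2, 7.0, 6.8, 7.2]
scene2 y -79.5 z 25 obs-pred toward -y, mm: med 5.72 [5.6, 6.0, 5.7, 5.7, 5.5, 6.0, 6.8]
top2 y 79.5 z 143.5 obs-pred toward -y, mm: med 2.01 [2.4, 1.9, 2.3, 2.0, 2.0, 2.0]
top2 y 79.5 z 137 obs-pred toward -y, mm: med 2.72 [2.6, 2.9, 2.7, 2.7, 2.7]
top2 y 4.5 z 143.5 obs-pred toward -y, mm: med 2.22 [2.6, 2.2, 2.6, -0.3, 2.2, 2.2]
top2
[... 570 characters left out ...]
3.6, -2.5, -3.9, -4.0, -4.4, -4.5, -5.6]
scene3 y -96 z 32 obs-pred toward -y, mm: med 0.01 [-0.9, -0.5, -0.3, 0.2, 0.1, 0.3, 0.0]
scene3 y -125 z 0 obs-pred toward -y, mm: med -1.09 [-0.7, -1.1, -1.1, -1.2, -1.2, -0.8, -1.6]
scene0 y 115 z 32 obs-pred toward -y, mm: med -0.31 [-0.3, -0.3, -0.5, -1.2, -0.7, -0.1, 0.7]
top0 y -96 z 32 obs-pred toward -y, mm: med 0.51 [0.5, 0.5, 0.5, 0.2, 3.8, 0.6, 0.6]
top0 y -125 z 0 obs-pred toward -y, mm: med -2.12 [-2.1, -2.4, -2.4, -2.7, 0.3, 0.7, 0.7]edge2.py:8: RuntimeWarning: invalid value encountered in scalar divide
  gr=sgn*np.gradient(v)[4:-4];i=gr.argmax();w=np.clip(gr[max(0,i-6):i+7],0,None);o.append((w*s[4:-4][max(0,i-6):i+7]).sum()/w.sum()*mm)
```

Emit:
servo_tool(steps=[[[-0.0008, 0, 0.0008], -0.25], [[-0.0007, -0.0003, 0.0008], -0.25], [[0, 0, 0], 0], [[0, 0, 0], 0], [[0, 0, 0], 0], [[0, 0, 0], 0], [[0, 0, 0], 0], [[0, 0, 0], 0]])

```text
t: 22.73
position: [0.432, -0.2427, 0.1558]
tcp_rot: [0.0, 0.698, 0.716, -0.0]
contact_force: [0.4, 0.0, 0.1]
width: 0.0145
finger_force: 58.7
```

```bash
python3 go.py 0.432 -0.2428 0.156 1.4
```

```text
t 22.73 pos [ 0.432  -0.2427  0.1558] th 1.39 tilt [ 0.0001 -0.0001] turn -0.01 shift after turn [-0.0001  0.     -0.0002] F [0.4 0.  0.1] w 0.0145 ff 58.7 q6 -0.54
```

```bash
python3 -c "
from bench import arm
print(arm.sign_off())"
```

```text
the job is handed in; nothing more can be done
None
```

The loose former hangs seated on the bar between the guide blocks, and the keel is held still and level about 5 mm above the three formers, sloping end towards the red bow board; its notches measured within about 1.5 mm of being straight above theirs, nothing was seen to be disturbed, and I handed the job in at about 23 s.

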